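# Lock the pill cassette into its dispenser dock

### The job

In the medicine dispenser on the dining table a spring catch keeps the pill cassette from sliding home. With a fingertip press the exposed tail of the steel catch down and keep it held down while you push the cassette along its rails until it is fully home against the dispenser's head, then let the catch spring back up so that it locks the cassette, and move clear. Only press and push: do not lift anything out, and leave the mugs and the bowl alone.

Things in the scene. Friction and masses are not known exactly. Their poses are not given: they have to be found in the camera images.
- dock: Fixed dispenser dock (mm): two grey rails and a white head. Origin on the table under mid-rails, z up, +x = the way the cassette slides home. Rails at y +-30 to +-55, x -112 to 105: ledges 26 high carry the cassette, its flanges captive under lips (top 38 high, inner edges y +-37). Between them a channel 60 wide, floor 3 thick, holding the steel catch. Head x 105 to 165, 110 wide, 82 high.
- stop (a point): Middle of the dock head's face, the end stop (dock x = +105 mm, 40 mm above the table). Fully home, the cassette's front face touches this face.
- catch (a joint): Flat steel spring bar in mid-channel, 40 mm wide, 7 thick, dock x -125 to 89, with an upright tooth near its front end. It moves straight down wherever pressed. 0 = up (bar top 22 mm above the table), 0.011 m = fully down at its stop (top at 11 mm). 3 N starts it, 7 N fully down. 7 mm or more lets the cassette pass. Let go, it springs up unless the cassette's front wall is over the tooth.
- catch_tail (a point): Middle of the bar's top at dock x = -90 mm, on its exposed tail behind the cassette; 22 mm above the table when up, moves down with the catch. The bar is exposed from dock x = -125 mm to the cassette's rear face and can be pressed anywhere there.
- tooth (a point): Top middle of the catch's tooth (dock x 81 to 89 mm, 40 wide, rising 11 above the bar, 33 above the table when up). It blocks the cassette's front wall; with the cassette home it stands behind that wall, under the cassette, and locks it.
- cassette: White pill cassette, 100 mm long (its x, parallel to dock x), 70 wide, 84 over its bottom flanges, 30 high, about 0.35 kg. Origin: centre of its underside, 26 mm above the table. Front face x = +50; front wall 12 thick reaches the underside, behind it the underside is hollow 10 mm up. Origin at dock x = -5 to +25 at the start (front wall before the tooth), +55 fully home; locked play 4 mm.
- cassette_rear (a point): Middle of the cassette's flat upright rear face (70 mm wide, 36 to 56 mm above the table), the face to push towards the head; 50 mm behind the cassette's origin. Fully home it is at dock x = +5 mm.
- white_mug: Bystander: white mug, 78 across, 85 high, with a handle; origin at the centre of its underside.
- black_mug: Bystander: black mug, 84 across, 90 high, with a handle; origin at the centre of its underside.
- lidded_bowl: Bystander: white lidded bowl, 116 across, 81 high; origin at the centre of its underside.
Not all that is in view belongs to the job. There is more than one size of the cassette; the one meant has the size given above.

How it is judged (in metres and radians):
On the way, in this order (a step that is already met when the one before it is completed fails the run):
1. the catch is held down (at least 7 mm) while the cassette is still before the tooth (value of joint catch above 0.007 m and x of cassette in the frame of dock below 0.032 m), for 0.1 s.
2. the cassette is fully home (within 4 mm) with the catch still held down (value of joint catch above 0.005 m and x of cassette in the frame of dock above 0.051 m), for 0.1 s.
At the end, for the whole second after the job is handed in: The cassette rests home, within 5 mm of the dispenser's head and down on its ledges, with the catch sprung up (within 2 mm of its top position) behind its front wall (x of cassette in the frame of dock above 0.05 m and value of joint catch below 0.002 m and z of cassette in the frame of dock below 0.03 m and linear speed of cassette below 0.02 m/s); the robot touches nothing.
It fails at once if the cassette is lifted or tipped out of its rails (z of cassette in the frame of dock above 0.036 m or angle between cassette's own z axis and vertical above 0.2 rad).
It fails at once if a mug or the bowl is lifted, or moved more than 20 mm (distance of any of white_mug, black_mug, lidded_bowl from where it was at the start of the episode above 0.02 m).
It also fails if it takes over 38 s, if anything falls off the work surface, if the arm or the gripper's body presses on something with over 40 N, if the wrist force passes 120 N, or if a joint passes its speed limit or range.

### The arm

A 6-joint arm with a two-finger parallel gripper is mounted at the origin on the work surface. World frame = base frame: x ahead of the robot, y to its left, z up, the work surface at z = 0. Lengths are in m, angles in degrees, forces in N, time in s.
With the tool pointing down it reaches from about 0.4 to 0.825 m from the base axis. Payload 7 kg.
Tool frame: the origin (TCP) lies at the very end of the fingers, on their centre line; the grasp point (between the pads) lies 19 mm behind it; z points along the fingers, y is the line along which they close (so a half turn about z gives the same grasp; the last joint's range is limited). The gripper opens to 85 mm and grips with 20 to 120 N. Pads are 22 mm wide; open, the fingers measure 114 mm over their backs; the gripper's body (76 mm by 85 mm) begins 54 mm behind the grasp point. The pads swing forward as they close: fully open they stand 13 mm farther back than shut.
Start: joints at [-59.696, 20.546, 0.682, 0, -70.136, -16.507], TCP at [0.161, -0.656, 0.231] pointing down, gripper open.
Joint ranges: [-176.03, 176.03], [-82.01, 121.73], [-58.28, 71.71], [-173.87, 95.51], [-174.79, -0.11], [-173.66, 173.66]. Speed limits (degrees/s): [136.94, 136.94, 172.46, 180, 180, 180].

### API

Orientations are given as a 3x3 rotation matrix whose columns are the frame's x, y, z axes.
In Python, from cell import r gives the robot as it stands.
- The arm moves only by the tool apply_moves, never from a script. Its arguments are lists of equal length, an entry for each row: "translation": the shift along the tool's x, y, z in units of 10 cm (1.0 is 10 cm), a list of three; "twist": the turn, a rotation vector about the tool's x, y, z in units of 2 pi rad (1.0 is 2 pi rad), a list of three. A call has 1 to 12 rows; each row is the pose to reach, as a shift and turn from the pose commanded when the call began, along the tool's axes at that moment, turning the shorter way round; what a row does not reach only later rows make up. A row lasts 1/12 s, in which the tool goes at most 41.7 mm and 7.16 degrees, less where a joint would pass 70% of its speed; a pose out of reach is approached as far as the arm can. A call with a number of a shift or a turn outside -1 to 1 is refused whole. A call with a gripper value outside its range is refused whole. "gripper" is the closure, from -1 (fully open) to 1 (shut), set as the call begins (left out, the last holds). The fingers move at their own pace and stop on an object; "grip_force" is the grip in N (left out, the last holds). Time passes only in rows, so rows that repeat a pose let the fingers close. It gives the time, the measured TCP pose, the force, the opening and the grip force at its end, in the units of the state.
- r.get_state(): the state, without advancing time (a new reading comes with each control period).
- r.camera(name): name is "scene" or "top" or "wrist"; returns (picture, depth): 480x640x3 uint8, red, green, blue; 480x640 float32, m along the optical axis (not along the pixel's ray), 0 where there is no reading.
- r.camera_model(name): a dict with "K" (3x3 intrinsics, pixels), "pose" (4x4, takes a point from camera to world coordinates); the wrist camera has in their place "mount" (4x4, takes a point from camera to tool coordinates, whose origin is the TCP and whose axes are the flange's). Camera axes: x right, y down, z forward; pixel columns grow to the right and rows downward; lengths in m; the calibration is good to about 2 mm. A picture is of the moment at which its call begins: read the wrist's pose just before it. camera_model takes no time and is no camera call.
- r.close_job(): hands the job in; it is judged then, once.
The state is a dict: "t": time; "qpos": joint angles; "joint_vel": joint speeds; "tau": joint torques, N m; "tool_pos": TCP position; "orientation": TCP orientation; "force": force on the tool from outside, world axes, zero at the start; "wrist_torque": the same for the moment, N m; "gripper_width": finger opening in m; "gripper_force": force on a finger pad.
Only numpy, scipy, OpenCV 4.12 (cv2) and the standard library are available. Lean on these libraries where they do the work, as an engineer would, in place of code of your own. Each camera call takes 0.05 s, during which the arm holds its last target. There are 200 camera calls.

## Working session

There is one attempt and no reset: what is moved stays moved. The work goes in short steps, Python scripts to look and compute and a tool call to move; the robot and the scene stay as the last step left them, time stands still between calls to the robot, and variables do not carry over. Pictures are saved under pics/ and viewed, at most 10 in all, crops included, and the job is handed in when it is done.

Besides the shell and the picture viewer there is one more tool, called after "Request:" by a JSON object that holds its "method" and its "body". apply_moves: Moves the arm, as the interface text tells. Shifts and turns lie within -1 to 1; 1 stands for 10 cm of shift or 2 pi rad of turn. Its arguments: {"type":"object","properties":{"translation":{"type":"array","items":{"type":"array","items":{"type":"number"}}},"twist":{"type":"array","items":{"type":"array","items":{"type":"number"}}},"gripper":{"type":"number"},"grip_force":{"type":"number"}},"required":["translation","twist"]}

```bash
mkdir -p pics; python3 - <<'E'
from cell import r
import numpy as np,cv2
for n in ("top","scene"):
    p,d=r.camera(n); m=r.camera_model(n)
    np.savez(f"pics/{n}.npz",p=p,d=d,K=m["K"],pose=m["pose"])
    cv2.imwrite(f"pics/{n}.png",p[:,:,::-1]); print(n,m["K"],np.round(m["pose"],3))
s=r.get_state();print(s["t"],np.round(s["orientation"],3),s["force"],s["gripper_width"])
E
```

```text
top [[473.5910031    0.         315.92699378]
 [  0.         473.5910031  240.45722214]
 [  0.           0.           1.        ]] [[ 0.023 -0.984  0.177  0.407]
 [-0.999 -0.019  0.029  0.009]
 [-0.025 -0.178 -0.984  1.073]
 [ 0.     0.     0.     1.   ]]
scene [[434.35120238   0.         323.9308594 ]
 [  0.         434.35120238 245.73953383]
 [  0.           0.           1.        ]] [[-0.406  0.506 -0.761  1.109]
 [ 0.914  0.239 -0.329  0.248]
 [ 0.015 -0.829 -0.559  0.444]
 [ 0.     0.     0.     1.   ]]
0.1 [[-0.971 -0.238 -0.   ]
 [-0.238  0.971  0.001]
 [ 0.     0.001 -1.   ]] [-0.69587693  0.19361479  0.35141672] 0.08558422227881553
```

View pics/top.png

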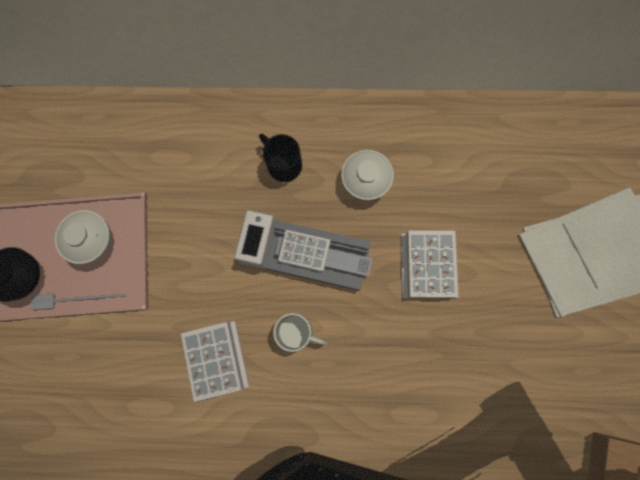

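View pics/scene.png

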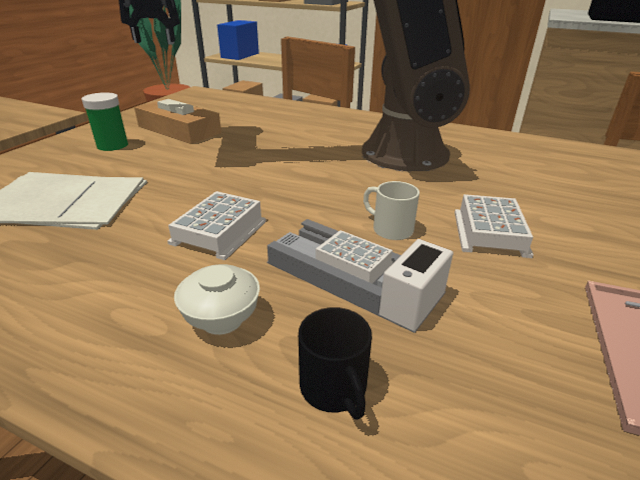

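The dock is at top px (303,250), with its head at (254,240) and the tail to the right at (365,265). There are three cassette candidates: (304,250) in the dock, (432,264) and (213,361) loose and larger. The one on the rails fits. I'll measure it and confirm its 100x70 size.

```bash
cat > h.py <<'E'
import numpy as np,cv2
def cloud(n):
    f=np.load(f"pics/{n}.npz"); d=f["d"]; K=f["K"]; v,u=np.indices(d.shape)
    P=np.stack([(u-K[0,2])/K[0,0]*d,(v-K[1,2])/K[1,1]*d,d],-1)@f["pose"][:3,:3].T+f["pose"][:3,3]
    P[d==0]=np.nan; return f["p"],P
def rect(P,m):
    m=cv2.morphologyEx(m.astype(np.uint8),cv2.MORPH_OPEN,np.ones((3,3)))
    n,l,s,c=cv2.connectedComponentsWithStats(m)
    for i in range(1,n):
        if s[i,4]>60:
            q=P[l==i]; R=cv2.minAreaRect((q[:,:2]*1000).astype(np.float32))
            print("  px",c[i].round(),"n",s[i,4],"rect mm",np.round(R[0],1),np.round(R[1],1),round(R[2],1),"z",np.round(np.median(q[:,2])*1000,1))
E
python3 - <<'E'
from h import *
for n in("top","scene"):
    p,P=cloud(n); z=P[...,2]; roi=(abs(P[...,0]-.58)<.25)&(abs(P[...,1]-.03)<.3)
    print(n,"table z",np.nanmedian(z[roi]))
    for lo,hi in((.072,.1),(.048,.062),(.03,.044),(.015,.027)):
        print(lo,hi); rect(P,roi&(z>lo)&(z<hi))
p,P=cloud("top")
cv2.imwrite("pics/crop.png",cv2.resize(p[200:300,225:385,::-1],None,fx=5,fy=5,interpolation=cv2.INTER_CUBIC))
E
```

```text
top table z 0.0009561283608614524
0.072 0.1
  px [275. 140.] n 238 rect mm [804.1 126.2] [58.4 80. ] 9.7 z 85.0
  px [285. 167.] n 141 rect mm [749.3 109.9] [20.1 70.1] 19.5 z 86.0
  px [368. 170.] n 373 rect mm [743. -71.] [47.5 46.6] 44.8 z 80.9
  px [253. 237.] n 1418 rect mm [591.  173.5] [ 61.  110.1] 78.0 z 82.0
0.048 0.062
  px [364. 185.] n 353 rect mm [726.7 -66.3] [114.8  83.4] 74.6 z 56.6
  px [304. 250.] n 1474 rect mm [568.7  65.9] [100.3  70.6] 78.1 z 56.3
0.03 0.044
  px [323. 234.] n 752 rect mm [607.8  29.1] [217.   19.2] 78.0 z 37.9
  px [311. 274.] n 873 rect mm [518.9  47.7] [217.2  20.6] 78.1 z 37.7
0.015 0.027
  px [348. 262.] n 804 rect mm [548.1 -31.6] [100.3  40.4] 78.4 z 21.8
scene table z -3.253302477237985e-05
0.072 0.1
  px [397. 193.] n 574 rect mm [393.6  83.7] [76.2 77.8] 84.1 z 79.4
  px [418. 265.] n 2126 rect mm [591.3 172.8] [ 59.8 111.5] 78.1 z 81.3
  px [214. 277.] n 731 rect mm [741.8 -71.2] [48.2 46.5] 37.8 z 80.1
  px [336. 342.] n 2143 rect mm [785.1 120.9] [97.7 83. ] 8.6 z 82.6
0.048 0.062
  px [396. 195.] n 123 rect mm [361.9  73.6] [13.  
[... 1015 characters left out ...]
33. 342.] n 374 rect mm [751.5 108.8] [20.3 63.1] 21.9 z 37.2
  px [326. 388.] n 411 rect mm [812.7 120.6] [18.  66.7] 1.5 z 36.9
0.015 0.027
  px [226. 235.] n 396 rect mm [ 556.7 -168.8] [ 54.6 154.2] 69.3 z 21.1
  px [392. 228.] n 206 rect mm [418.4  87.7] [28.9 72.8] 9.8 z 20.9
  px [303. 240.] n 780 rect mm [533.  -38.8] [84.  64.8] 78.1 z 21.6
  px [179. 238.] n 93 rect mm [ 618.6 -244.9] [41.8  4.7] 89.6 z 20.6
  px [499. 244.] n 318 rect mm [396.5 276.7] [  8.9 101.4] 12.7 z 21.0
  px [344. 288.] n 893 rect mm [622.4  55.1] [277.8  13.9] 80.4 z 21.1
  px [333. 350.] n 229 rect mm [746.6 106.5] [11.3 48.5] 23.2 z 21.5
  px [332. 399.] n 407 rect mm [818.5 127. ] [27.4 66.5] 8.6 z 22.3
```

View pics/crop.png

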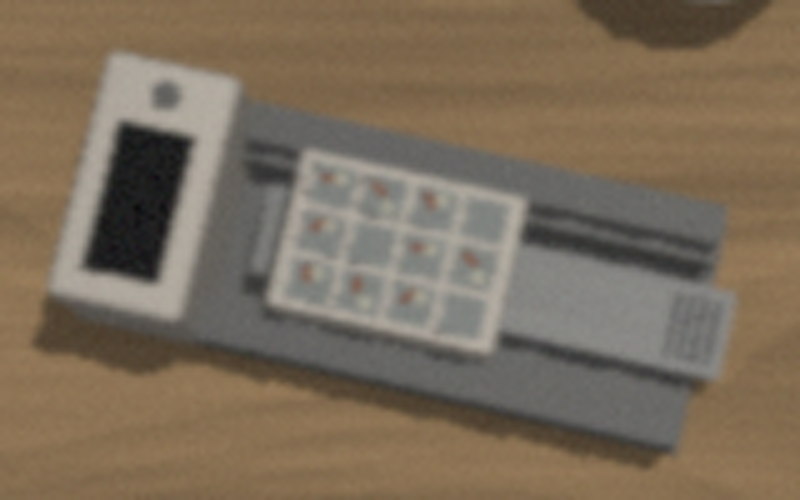

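The crop confirms it. The cassette on the rails measures 100.3 x 70.6 mm with its top at 56 mm, so it is the one meant. The dock origin is about (563.3, 41.1) mm with +x at 78.1°, the cassette is at dock x ≈ 25, and the bar top is at 21.8 mm. I'll travel high with the fingers shut.

Request:
{"method": "apply_moves", "body": {"translation": [[-1,1,0],[-1,1,0],[-1,1,0],[-1,1,0]], "twist": [[0,0,0],[0,0,0],[0,0,0],[0,0,0]], "gripper": 1}}

```text
t: 0.43
tool_pos: [0.2354, -0.5311, 0.231]
orientation: [[-0.971, -0.239, 0.0], [-0.239, 0.971, 0.001], [-0.001, 0.001, -1.0]]
force: [-0.1, 0.0, -0.2]
gripper_width: 0.0388
gripper_force: 0.0
```

Request:
{"method": "apply_moves", "body": {"translation": [[-1,1,0],[-1,1,0],[-1,1,0],[-1,1,0]], "twist": [[0,0,0],[0,0,0],[0,0,0],[0,0,0]]}}

```text
t: 0.77
tool_pos: [0.3087, -0.4103, 0.2313]
orientation: [[-0.971, -0.24, 0.001], [-0.24, 0.971, 0.001], [-0.001, 0.0, -1.0]]
force: [0.0, -0.2, -0.5]
gripper_width: 0.0001
gripper_force: 0.0
```

Request:
{"method": "apply_moves", "body": {"translation": [[-1,1,0],[-1,1,0],[-1,1,0],[-1,1,0]], "twist": [[0,0,0],[0,0,0],[0,0,0],[0,0,0]]}}

```text
t: 1.1
tool_pos: [0.3821, -0.2895, 0.2314]
orientation: [[-0.971, -0.24, 0.001], [-0.24, 0.971, 0.0], [-0.001, 0.0, -1.0]]
force: [0.5, 0.4, 0.5]
gripper_width: -0.0
gripper_force: 0.0
```

Request:
{"method": "apply_moves", "body": {"translation": [[-1,1,0],[-1,1,0],[-1,1,0],[-1,1,0],[-1,1,0]], "twist": [[0,0,0],[0,0,0],[0,0,0],[0,0,0],[0,0,0]]}}

```text
t: 1.52
tool_pos: [0.4556, -0.1689, 0.2311]
orientation: [[-0.97, -0.242, 0.0], [-0.242, 0.97, 0.0], [-0.0, 0.0, -1.0]]
force: [0.3, -0.0, 1.0]
gripper_width: -0.0002
gripper_force: 0.0
```

Request:
{"method": "apply_moves", "body": {"translation": [[-1,1,0],[-1,1,0],[-1,1,0],[-1,1,0],[-1,1,0],[-1,1,0],[-1,1,0],[-1,1,0],[-1,1,0],[-1,1,0],[-1,1,0]], "twist": [[0,0,-0.1786],[0,0,-0.1786],[0,0,-0.1786],[0,0,-0.1786],[0,0,-0.1786],[0,0,-0.1786],[0,0,-0.1786],[0,0,-0.1786],[0,0,-0.1786],[0,0,-0.1786],[0,0,-0.1786]]}}

```text
t: 2.43
tool_pos: [0.527, -0.0511, 0.2311]
orientation: [[-0.211, -0.978, -0.0], [-0.978, 0.211, -0.0], [0.0, 0.0, -1.0]]
force: [-0.5, 1.2, -0.3]
gripper_width: 0.0001
gripper_force: 0.0
```

Request:
{"method": "apply_moves", "body": {"translation": [[-0.38,-0.16,0.5],[-0.38,-0.16,1],[-0.38,-0.16,1],[-0.38,-0.16,1],[-0.38,-0.16,1],[-0.38,-0.16,1]], "twist": [[0,0,0],[0,0,0],[0,0,0],[0,0,0],[0,0,0],[0,0,0]]}}

```text
t: 2.93
tool_pos: [0.5517, -0.0171, 0.1329]
orientation: [[-0.208, -0.978, 0.002], [-0.978, 0.208, -0.0], [-0.0, -0.002, -1.0]]
force: [0.3, 0.1, -0.4]
gripper_width: -0.0
gripper_force: 0.0
```

```bash
python3 - <<'E'
from cell import r
import numpy as np,cv2
s=r.get_state()
p,d=r.camera("scene"); cv2.imwrite("pics/s2.png",p[:,:,::-1])
a=np.radians(78.1);o=np.array([.5633,.0411]);e=np.array([np.cos(a),np.sin(a)]);n=np.array([-e[1],e[0]])
q=np.array(s["tool_pos"]);print(q,"dock",(q[:2]-o)@e,(q[:2]-o)@n,np.round(s["qpos"],1),s["force"])
E
```

```text
[ 0.55165472 -0.01709886  0.13294273] dock -0.059349408139643504 -0.000605838274290931 [ 18.6  13.9 -22.7   0.1 -53.3 -30.6] [ 0.28334617  0.06420556 -0.35149975]
```

View pics/s2.png

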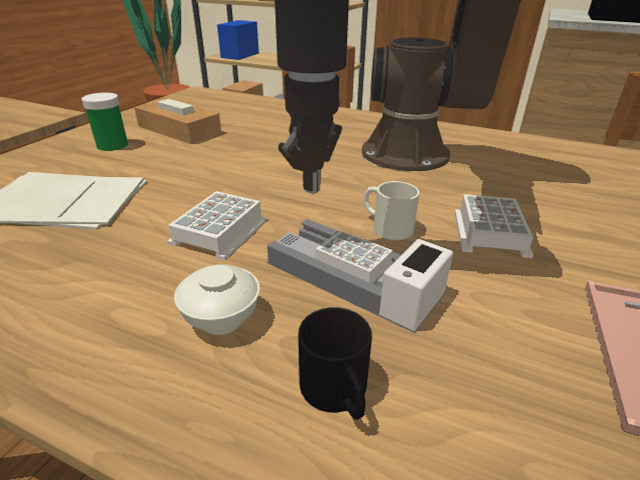

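The shut fingertip, at px (312,190), hangs over the tail on the bar's centre line. I'll descend.

Request:
{"method": "apply_moves", "body": {"translation": [[0,0,0.3],[0,0,0.6],[0,0,0.8],[0,0,0.95],[0,0,1],[0,0,1],[0,0,1]], "twist": [[0,0,0],[0,0,0],[0,0,0],[0,0,0],[0,0,0],[0,0,0],[0,0,0]]}}

```text
t: 3.57
tool_pos: [0.5519, -0.0168, 0.033]
orientation: [[-0.207, -0.978, 0.002], [-0.978, 0.207, 0.0], [-0.001, -0.002, -1.0]]
force: [-0.8, -0.2, 0.9]
gripper_width: 0.0001
gripper_force: 0.0
```

Request:
{"method": "apply_moves", "body": {"translation": [[0,0,0.05],[0,0,0.1],[0,0,0.14],[0,0,0.17],[0,0,0.19],[0,0,0.2],[0,0,0.2],[0,0,0.2]], "twist": [[0,0,0],[0,0,0],[0,0,0],[0,0,0],[0,0,0],[0,0,0],[0,0,0],[0,0,0]]}}

```text
t: 4.23
tool_pos: [0.5519, -0.0165, 0.0119]
orientation: [[-0.206, -0.979, 0.002], [-0.979, 0.206, 0.0], [-0.001, -0.002, -1.0]]
force: [0.5, 0.4, 6.0]
gripper_width: -0.0003
gripper_force: 3.1
```

The catch is down about 10 mm at 6 N. I'll push along the rails now.

Request:
{"method": "apply_moves", "body": {"translation": [[0,0,0],[-0.04,0,0],[-0.1,0,0],[-0.16,0,0],[-0.2,0,0],[-0.24,0,0],[-0.28,0,0],[-0.32,0,0],[-0.36,0,0],[-0.4,0,0],[-0.4,0,0]], "twist": [[0,0,0],[0,0,0],[0,0,0],[0,0,0],[0,0,0],[0,0,0],[0,0,0],[0,0,0],[0,0,0],[0,0,0],[0,0,0]]}}

```text
t: 5.15
tool_pos: [0.5585, 0.0219, 0.0114]
orientation: [[-0.206, -0.979, -0.001], [-0.979, 0.206, -0.001], [0.001, 0.001, -1.0]]
force: [-1.5, -2.7, 5.7]
gripper_width: 0.0002
gripper_force: 3.3
```

Request:
{"method": "apply_moves", "body": {"translation": [[-0.03,0,0],[-0.06,0,0],[-0.09,0,0],[-0.11,0,0],[-0.12,0,0],[-0.12,0,0]], "twist": [[0,0,0],[0,0,0],[0,0,0],[0,0,0],[0,0,0],[0,0,0]]}}

```text
t: 5.65
tool_pos: [0.5605, 0.0323, 0.0114]
orientation: [[-0.206, -0.978, -0.002], [-0.978, 0.206, -0.002], [0.003, 0.002, -1.0]]
force: [-0.1, -10.2, 7.4]
gripper_width: 0.0001
gripper_force: 3.3
```

```bash
python3 - <<'E'
from cell import r
from h import *
for n in ("top","scene"):
    p,d=r.camera(n); m=r.camera_model(n)
    np.savez(f"pics/{n}.npz",p=p,d=d,K=m["K"],pose=m["pose"])
    p,P=cloud(n)
    a=np.radians(78.1);o=np.array([.5633,.0411]);e=np.array([np.cos(a),np.sin(a)]);nn=np.array([-e[1],e[0]])
    q=P[...,:2]-o; X=q@e;Y=q@nn;z=P[...,2]
    k=(abs(Y)<.034)&(z>.052)&(z<.06)&(X>-.03)&(X<.104); print(n,"cassette top X",np.percentile(X[k],[1,50,99]).round(4),k.sum())
s=r.get_state();print(s["tool_pos"],s["force"],(np.array(s["tool_pos"])[:2]-o)@e)
cv2.imwrite("pics/s3.png",cv2.resize(p[190:340,260:460,::-1],None,fx=4,fy=4))
E
```

```text
top cassette top X [0.0079 0.0278 0.0433] 59
scene cassette top X [-0.0011  0.0477  0.0908] 1492
[0.56051091 0.03223578 0.01139164] [-5.44156391e-03 -9.89410669e+00  7.74927579e+00] -0.009248840279765873
```

View pics/s3.png

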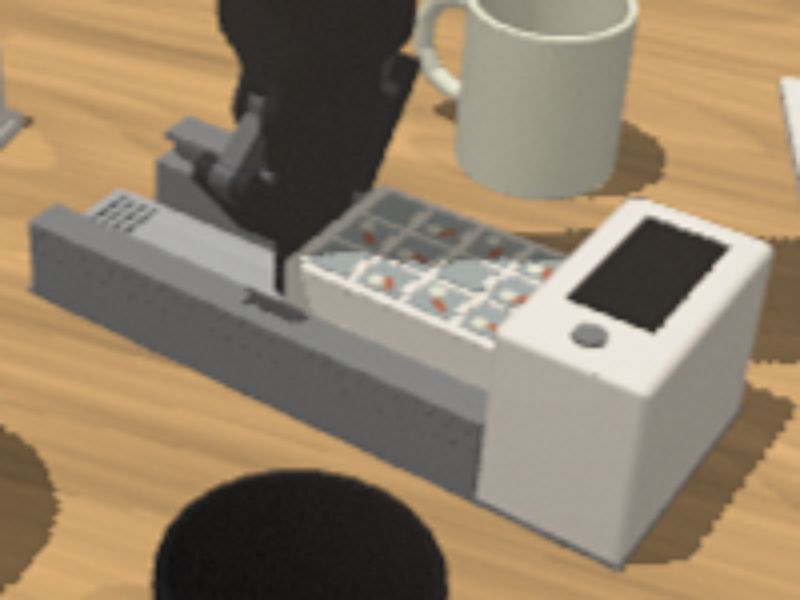

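The cassette now looks to be at or near the head (seam near px (497,345)), with 10 N of push. I'll push a little further to see whether it is against the stop.

Request:
{"method": "apply_moves", "body": {"translation": [[-0.02,0,0],[-0.04,0,0.01],[-0.04,0,0.01],[-0.04,0,0.01],[-0.04,0,0.01]], "twist": [[0,0,0],[0,0,0],[0,0,0],[0,0,0],[0,0,0]]}}

```text
t: 6.17
tool_pos: [0.5602, 0.0326, 0.0109]
orientation: [[-0.207, -0.978, -0.005], [-0.978, 0.207, -0.006], [0.007, 0.004, -1.0]]
force: [-0.7, -29.8, 16.0]
gripper_width: 0.0002
gripper_force: 8.4
```

It's a hard stop: 30 N with only 0.3 mm of movement. I'll back off slightly, then rise so the catch springs up.

Request:
{"method": "apply_moves", "body": {"translation": [[0.03,0,0],[0.06,0,0],[0.09,0,0],[0.09,0,0],[0.09,0,-0.05],[0.09,0,-0.1],[0.09,0,-0.2],[0.09,0,-0.4],[0.09,0,-0.7],[0.09,0,-1],[0.09,0,-1],[0.09,0,-1]], "twist": [[0,0,0],[0,0,0],[0,0,0],[0,0,0],[0,0,0],[0,0,0],[0,0,0],[0,0,0],[0,0,0],[0,0,0],[0,0,0],[0,0,0]]}}

```text
t: 7.17
tool_pos: [0.561, 0.0295, 0.1124]
orientation: [[-0.206, -0.978, 0.003], [-0.978, 0.206, 0.001], [-0.002, -0.002, -1.0]]
force: [0.1, 0.3, 0.1]
gripper_width: -0.0001
gripper_force: 0.0
```

Request:
{"method": "apply_moves", "body": {"translation": [[0.4,0,-0.4],[0.9,0,-0.9],[0.9,0,-0.9],[0.9,0,-0.9],[0.9,0,-0.9]], "twist": [[0,0,0],[0,0,0],[0,0,0],[0,0,0],[0,0,0]]}}

```text
t: 7.58
tool_pos: [0.5416, -0.0601, 0.2015]
orientation: [[-0.209, -0.978, 0.002], [-0.978, 0.209, 0.001], [-0.001, -0.001, -1.0]]
force: [0.4, 0.0, -0.1]
gripper_width: -0.0003
gripper_force: 0.0
```

```bash
python3 - <<'E'
from cell import r
from h import *
for n in ("top","scene"):
    p,d=r.camera(n); m=r.camera_model(n)
    np.savez(f"pics/{n}.npz",p=p,d=d,K=m["K"],pose=m["pose"])
    p,P=cloud(n)
    a=np.radians(78.1);o=np.array([.5633,.0411]);e=np.array([np.cos(a),np.sin(a)]);nn=np.array([-e[1],e[0]])
    q=P[...,:2]-o; X=q@e;Y=q@nn;z=P[...,2]
    k=(abs(Y)<.034)&(z>.052)&(z<.06)&(X>-.03)&(X<.104); print(n,"cassette top X",np.percentile(X[k],[1,50,99]).round(4),k.sum(),np.median(z[k]))
    k=(abs(Y)<.015)&(X>-.12)&(X<-.02)&(z<.05);print("bar z",np.median(z[k]),k.sum())
    cv2.imwrite(f"pics/{n}4.png",cv2.resize((p[190:340,260:460] if n=="scene" else p[200:300,225:385])[:,:,::-1],None,fx=4,fy=4))
s=r.get_state();print(s["t"],s["tool_pos"],s["force"])
E
```

```text
top cassette top X [0.0057 0.01   0.0144] 10 0.05522024586897312
bar z 0.021657462877716527 336
scene cassette top X [0.0051 0.0505 0.0909] 1407 0.055873733219162836
bar z 0.02139830082052918 551
7.6833 [ 0.54085911 -0.05894163  0.19912785] [-0.29062186 -0.53301247 -0.43778594]
```

View pics/scene4.png

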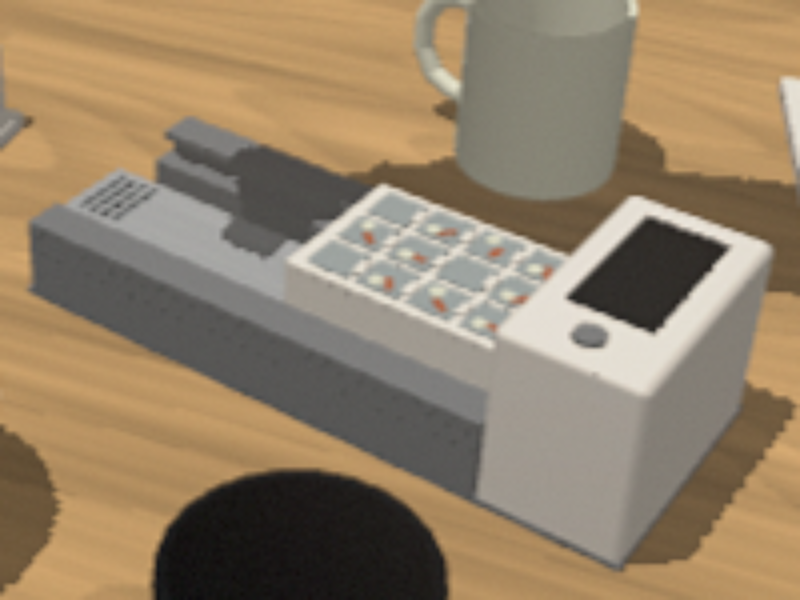

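The cassette is against the head at px (497,345). Its rear is at dock x = +5 mm, the bar is back up at 21.5 mm, and the robot is clear, so I'm handing in.

```bash
python3 -c "
from cell import r
print(r.close_job())"
```

```text
the job is handed in; nothing more can be done
None
```

I handed the job in: in the last images the cassette is fully home (rear face at dock x = +5 mm), the catch is back up behind its front wall, and the arm is clear; the judge's result was not shown.

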